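# Run mill balls down the sorting ramp

## Task

Take the large orange mill ball off its cork ring and put it in the grey tipping tray at the head of the white sorting ramp, where the small white ball already lies. Then press the red paddle all the way down and let go again, so that both balls roll down and each ends up in its own pocket of the ramp: the small one in the narrow slot, the large one in the wide hole at the foot.

Things in the scene. Friction and masses are not known exactly. Their poses are not given: they have to be found in the camera images.
- sorter: Fixed white sorting ramp, 325 x 76 mm. Origin on the table below the tray's hinge; x points level along the ramp, downhill, z up. In mm: channel 47 wide, outer wall faces y = +-29, wall tops 93 high at the hinge, 78 at x = 100. Narrow slot with small pocket below: x 50 to 120, 22 wide, pocket floor 11 to 23 high. Wide hole with large pocket: x 145 to 200, 47 wide, pocket floor 7 high.
- tray_floor (a point): Point on the V floor of the grey tipping tray to set a ball on, 58 mm uphill of its hinge (at rest 56 mm above the table; x downhill). The tray is 115 mm long, 47 mm wide inside, its side walls flare to about 75 mm at the rim, 37 mm above this point. It leans back 8 degrees: a ball rolls gently to its closed back end.
- paddle_top (a point): Centre of the top of the red paddle, a round pad of 40 mm diameter on a steel rod fixed to the tray, beside the ramp; its axes are the tray's. It is 78 mm above the table at rest and sinks about 30 mm to its stop, swinging about the hinge 65 mm uphill of it; about 3 N presses it. Pressed and held for a second or two, the tray empties.
- orange_ball_center (a point): Centre of the loose orange ball, 40 mm diameter, 70 g; it sits on a small fixed cork ring (34 mm wide, 14 mm high) with its centre 30 mm above the table. A green ball of the same size on another such ring is a bystander. Its axes mean nothing.
- white_ball_center (a point): Centre of the loose white ball, 16 mm diameter, 15 g, which starts at the back end of the tipping tray. Its axes mean nothing.
- tray (a joint): Tip angle of the tray in rad: 0 level (as it rests), 0.45 fully tipped, paddle down. The tray falls back by its own weight when the paddle is let go.
Not all that is in view belongs to the job. What is meant by the part that bears orange_ball_center is not blue, pink or yellow, and is the larger of those in its own colour.

How it is judged:
By the outcome, as a careful person would: the job done as asked, in the order asked, and still so for the second after the job is handed in, with the robot touching nothing.
It also fails if it takes over 53 s, if anything falls off the work surface, if the arm or the gripper's body presses on something with over 40 N, if the wrist force passes 120 N, or if a joint passes its speed limit or range.

## Robot

A 6-joint arm with a two-finger parallel gripper is mounted at the origin on a cart in front of the work surface, level with it; the furniture and walls round the work are solid. World frame = base frame: x ahead of the robot, y to its left, z up, the work surface at z = 0. Lengths are in m, angles in rad, forces in N, time in s.
With the tool pointing down it reaches from about 0.25 to 0.725 m from the base axis. Payload 9.7 kg.
Tool frame: the origin (TCP) lies on the centre line of the jaws, within the pads' length; the fingertips stand 19 mm ahead of it and the grasp point (between the pads) is the TCP; z points along the fingers, y is the line along which they close (so a half turn about z gives the same grasp; the last joint's range is limited). The gripper opens to 85 mm and grips with 20 to 120 N. Pads are 22 mm wide; open, the fingers measure 114 mm over their backs; the gripper's body (76 mm by 85 mm) begins 54 mm behind the grasp point. The pads swing forward as they close: fully open they stand 13 mm farther back than shut.
Start: joints at [-1.213, 0.087, 0.176, 1.66, 0, 1.571], TCP at [0.193, -0.515, 0.25] pointing down, gripper open.
Joint ranges: [-3.13, 3.13], [-0.85, 1.81], [-1.15, 1.24], [-2.2, 2.28], [-1.44, 1.52], [-3.14, 3.14]. Speed limits (rad/s): [2.22, 2.22, 2.57, 3.14, 3.14, 3.14].

## Interface

Orientations are given as a unit quaternion [w, x, y, z].
In Python, from rig import robot gives the robot as it stands.
- The arm moves only by the tool move_arm, never from a script. Its arguments are lists of equal length, an entry for each row: "linear": the shift along the tool's x, y, z in units of 0.03 m (1.0 is 0.03 m), a list of three; "rotation": the turn, a rotation vector about the tool's x, y, z in units of 45 degrees (1.0 is 45 degrees), a list of three; "gripper": the gripper's target within -1 to 1 (shut at 1, half-way at 0, fully open at -1). A call has 1 to 10 rows; each row shifts and turns the commanded pose from where the row before left it, along the tool's axes as they then stand; what a row does not reach is not made up. A row lasts 1/10 s, in which the tool goes at most 50 mm and 8.59 degrees, less where a joint would pass 70% of its speed; a pose out of reach is approached as far as the arm can. A call with a number of a shift or a turn outside -1 to 1 is refused whole. A call with a gripper value outside its range is refused whole. The fingers move at their own pace and stop on an object; "force" is the grip in N (left out, the last holds). Time passes only in rows, so rows that do not move let the fingers close. It gives the time, the measured TCP pose, the force, the opening and the grip force at its end, in the units of the state.
- robot.read_state(): the state, without advancing time (a new reading comes with each control period).
- robot.grab_frame(name): name is "scene" or "top" or "wrist"; returns a dict with "frame" (400x640x3 uint8, red, green, blue), "fx", "fy", "cx", "cy" (pixels), "k1" (the pictures are not rectified: a ray, as slopes to the right and down, at radius r is drawn at 1 + k1 r^2 times it, then the intrinsics apply), "world_from_camera" (4x4, takes a point from camera to world coordinates). Camera axes: x right, y down, z forward; pixel columns grow to the right and rows downward; lengths in m; the calibration is good to about 2 mm. A picture is of the moment at which its call begins. There is no depth.
- robot.job_done(): hands the job in; it is judged then, once.
The state is a dict: "time": time; "joint_positions": joint angles; "qd": joint speeds; "joint_torque": joint torques, N m; "position": TCP position; "eef_rot": TCP orientation; "ft_force": force on the tool from outside, world axes, zero at the start; "wrist_torque": the same for the moment, N m; "opening": opening from 0.0 (shut) to 1.0 (fully open); "grip_force": force on a finger pad.
Only numpy, scipy, OpenCV 4.12 (cv2) and the standard library are available. Lean on these libraries where they do the work, as an engineer would, in place of code of your own. Each camera call takes 0.05 s, during which the arm holds its last target. There are 200 camera calls.

## Working session

There is one attempt and no reset: what is moved stays moved. The work goes in short steps, Python scripts to look and compute and a tool call to move; the robot and the scene stay as the last step left them, time stands still between calls to the robot, and variables do not carry over. Pictures are saved under pics/ and viewed, at most 10 in all, crops included, and the job is handed in when it is done.

Besides the shell and the picture viewer there is one more tool, called after "Request:" as name(argument=value, ...), one argument or row to a line, values as JSON. move_arm: Moves the arm, as the interface text tells. Its arguments: {"type":"object","properties":{"linear":{"type":"array","items":{"type":"array","items":{"type":"number"}}},"rotation":{"type":"array","items":{"type":"array","items":{"type":"number"}}},"gripper":{"type":"array","items":{"type":"number"}},"force":{"type":"number"}},"required":["linear","rotation","gripper"]}

```bash
mkdir -p pics; cat > h.py <<'E'
import numpy as np,cv2,pickle
from rig import robot
def grab(n,tag):
    f=robot.grab_frame(n); pickle.dump(f,open(f'pics/{tag}.pkl','wb')); cv2.imwrite(f'pics/{tag}.png',f['frame'][:,:,::-1]); return f
def load(tag): return pickle.load(open(f'pics/{tag}.pkl','rb'))
def ray(f,u,v):
    d=np.array([(u-f['cx'])/f['fx'],(v-f['cy'])/f['fy']]); s=d.copy()
    for _ in range(20): s=d/(1+f['k1']*(s@s))
    T=np.array(f['world_from_camera']); r=T[:3,:3]@np.array([s[0],s[1],1]); return T[:3,3],r/np.linalg.norm(r)
def tri(*obs):
    A=np.zeros((3,3));b=np.zeros(3);R=[ray(*o) for o in obs]
    for o,d in R:
        P=np.eye(3)-np.outer(d,d);A+=P;b+=P@o
    p=np.linalg.solve(A,b); return p,[np.linalg.norm(np.cross(p-o,d))*1000 for o,d in R]
def plane(f,u,v,z):
    o,d=ray(f,u,v); return o+d*(z-o[2])/d[2]
def proj(f,p):
    T=np.array(f['world_from_camera']); c=T[:3,:3].T@(np.array(p)-T[:3,3]); s=c[:2]/c[2]; s=s*(1+f['k1']*(s@s))
    return s[0]*f['fx']+f['cx'],s[1]*f['fy']+f['cy']
E
python3 - <<'E'
from h import *
a=grab('scene','s0');b=grab('top','t0');
cv2.imwrite('pics/t0v.png',cv2.resize(b['frame'][:,:,::-1],(800,500),interpolation=cv2.INTER_CUBIC))
cv2.imwrite('pics/s0v.png',cv2.resize(a['frame'][:,:,::-1],(800,500),interpolation=cv2.INTER_CUBIC))
for f in (a,b): print(f['fx'],f['k1'],np.round(f['world_from_camera'],3).tolist())
s=robot.read_state();print(s)
E
```

```text
472.91108909612393 0.023974465054364746 [[0.605, -0.433, 0.668, -0.139], [-0.796, -0.335, 0.503, -0.57], [0.006, -0.837, -0.548, 0.676], [0.0, 0.0, 0.0, 1.0]]
493.9613897974761 -0.10230245731130207 [[0.017, -0.997, 0.072, 0.484], [-1.0, -0.015, 0.025, -0.055], [-0.024, -0.073, -0.997, 1.356], [0.0, 0.0, 0.0, 1.0]]
{'time': 0.1, 'joint_positions': array([-1.21296313e+00,  8.74026973e-02,  1.75205866e-01,  1.65979246e+00,
        3.20441080e-06,  1.57079024e+00]), 'qd': array([ 6.65402503e-04, -2.00112726e-03,  3.16204457e-03, -5.60485300e-05,
        4.42153386e-04,  1.76722653e-04]), 'joint_torque': array([-1.24049908e-03, -5.21562517e+01,  4.65651977e+01,  1.59631530e-02,
       -7.40584665e-05, -1.68068345e-05]), 'position': array([ 0.19257191, -0.51499064,  0.2496514 ]), 'eef_rot': array([-5.87247380e-04,  9.84036360e-01,  1.77966533e-01, -1.04573923e-04]), 'ft_force': array([-0.53599275,  0.01667321, -0.41369819]), 'wrist_torque': array([-0.04473958,  0.01543342, -0.00075239]), 'grip_force': 0.0, 'opening': 1.0011419474283791}
```

View pics/t0v.png

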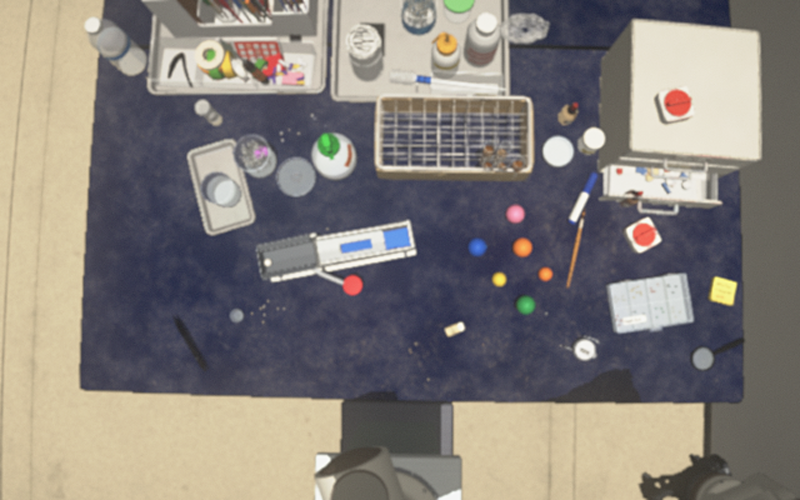

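View pics/s0v.png

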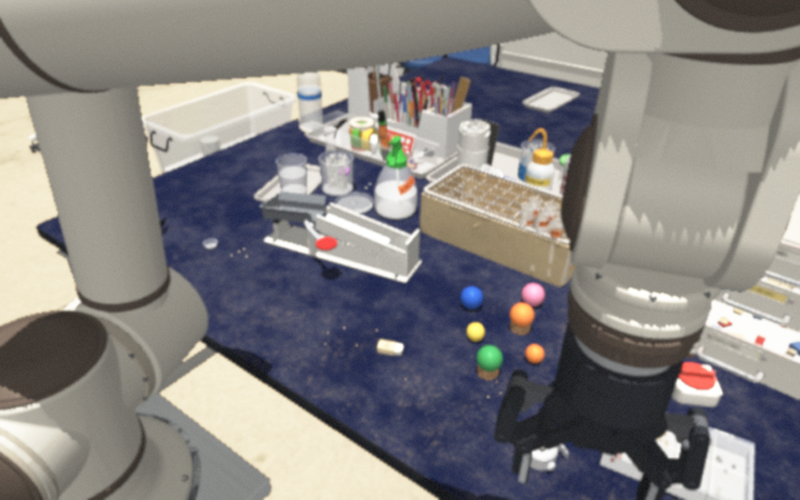

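The top view shows the large orange ball at about (523,247) of the 800-wide picture, the tray at about (288,256) and the red paddle at (352,285). In the scene view the ball is at (522,314) and the paddle at (327,243). Next I'll enlarge these areas.

```bash
python3 - <<'E'
from h import *
s=load('s0');t=load('t0')
def c(f,x,y,w,h,k): return cv2.resize(f['frame'][y:y+h,x:x+w,::-1],None,fx=k,fy=k,interpolation=cv2.INTER_CUBIC)
a=c(t,200,170,140,75,5)[:, :700]; b=c(s,205,150,140,75,5)
cv2.imwrite('pics/crop1.png',np.vstack([a,b])[:600] if 0 else cv2.resize(np.vstack([a,b]),(560,600)))
def blob(f,u,v,r=14,lo=(0,110,90),hi=(25,255,255)):
    u,v=int(u),int(v);p=f['frame'][v-r:v+r,u-r:u+r]
    h=cv2.cvtColor(p,cv2.COLOR_RGB2HSV);m=cv2.inRange(h,np.array(lo),np.array(hi))
    n,l,st,ce=cv2.connectedComponentsWithStats(m);i=1+np.argmax(st[1:,4]);return ce[i]+[u-r,v-r],st[i]
bt=blob(t,418,198,11);bs=blob(s,418,251,12);print('orange',bt,bs);print(tri((t,*bt[0]),(s,*bs[0])))
R=dict(lo=(0,150,80),hi=(8,255,255))
bt=blob(t,282,228,12,**R);bs=blob(s,261,194,12,**R);print('paddle',bt,bs);print(tri((t,*bt[0]),(s,*bs[0])))
E
```

```text
orange (array([417.4973262, 197.5026738]), array([  3,   3,  16,  16, 187], dtype=int32)) (array([417.24046921, 251.80058651]), array([  2,   2,  20,  22, 341], dtype=int32))
(array([ 0.60825352, -0.28266075,  0.02880629]), [np.float64(0.49152999820750765), np.float64(0.4915299982075733)])
paddle (array([281.77777778, 227.45061728]), array([  5,   4,  15,  16, 162], dtype=int32)) (array([260.73451327, 194.43362832]), array([  4,   8,  16,  10, 113], dtype=int32))
(array([0.52010376, 0.07786332, 0.07448988]), [np.float64(0.23521072133613616), np.float64(0.23521072133608875)])
```

View pics/crop1.png

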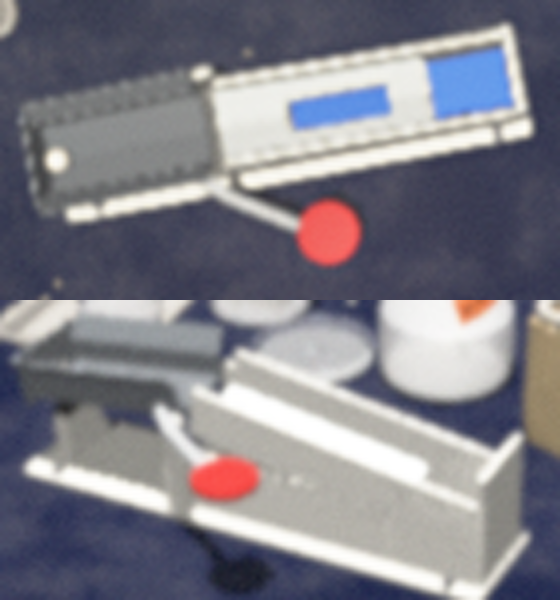

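The crop shows the tray with the small white ball at its back, at (57,160) of the crop (upper half, scale 4). The two blue pockets are near (339,106) and (470,82), and the paddle is at (328,232).

```bash
python3 - <<'E'
from h import *
t=load('t0');s=load('s0')
T=lambda u,v,z:plane(t,200+u/4,170+v/4,z)
def ang(a,b): d=b-a; return np.degrees(np.arctan2(d[1],d[0])), np.linalg.norm(d[:2])*1000
a=T(339,106,.017);b=T(470,82,.007);print('pockets',a,b,ang(a,b))
c=T(70,215,.005);d=T(530,130,.005);print('base',c,d,ang(c,d))
e=T(215,80,.093);f=T(513,28,.065);print('wall',ang(e,f))
p=np.array([.5201,.0779,.0745])
for dd in (ang(a,b)[0],ang(c,d)[0]):
    h=np.radians(dd);x=np.array([np.cos(h),np.sin(h),0]);o=b-.1725*x;o2=a-.085*x
    o[2]=0;print('hinge',o,o2,'tray58',o-.058*x,'paddle in frame',(p-o)@x,(p-o)@np.cross([0,0,1],x))
print('white',T(57,160,.06), 'tray rim corners',[T(*q,.093) for q in((22,105),(45,212),(200,75),(212,185))])
E
```

```text
pockets [0.60644076 0.07739879 0.017     ] [ 0.62520837 -0.01142809  0.007     ] (np.float64(-78.06983317805428), np.float64(90.78786851031663))
base [0.5293089  0.26351105 0.005     ] [ 0.59292075 -0.0531133   0.005     ] (np.float64(-78.6401424778509), np.float64(322.95114676169027))
wall (np.float64(-78.19536759717629), np.float64(195.82028695872094))
hinge [0.58954928 0.15734596 0.        ] [0.58886962 0.16056281 0.017     ] tray58 [0.57755956 0.21409317 0.        ] paddle in frame 0.06337343664066283 -0.08437221467762275
hinge [0.59123096 0.15769253 0.        ] [0.58969827 0.16073359 0.017     ] tray58 [0.57980667 0.21455628 0.        ] paddle in frame 0.06421865077341457 -0.08545423833781758
white [0.56386035 0.26044994 0.06      ] tray rim corners [array([0.597263  , 0.27668952, 0.093     ]), array([0.52803951, 0.25922467, 0.093     ]), array([0.61835925, 0.16054041, 0.093     ]), array([0.54729816, 0.15079111, 0.093     ])]
```

Request:
move_arm(
  linear=[
    [0, 0, 0],
    [0, 0, 0],
    [1, -0.32, 0],
    [1, -0.32, 0],
    [1, -0.32, 0],
    [1, -0.32, 0],
    [1, -0.32, 0],
    [1, -0.32, 0],
    [1, -0.32, 0],
    [1, -0.32, 0],
  ],
  rotation=[
    [0, 0, 0.1],
    [0, 0, 0.1],
    [0, 0, 0],
    [0, 0, 0],
    [0, 0, 0],
    [0, 0, 0],
    [0, 0, 0],
    [0, 0, 0],
    [0, 0, 0],
    [0, 0, 0],
  ],
  gripper=[-0.5, -0.5, -0.5, -0.5, -0.5, -0.5, -0.5, -0.5, -0.5, -0.5],
  force=25,
)

```text
time: 1.1
position: [0.4135, -0.3912, 0.2499]
eef_rot: [-0.0, 0.995, 0.1, -0.0]
ft_force: [-0.3, -0.5, 0.3]
opening: 0.751
grip_force: 0.0
```

Request:
move_arm(
  linear=[
    [1, -0.32, 0],
    [1, -0.32, 0],
    [1, -0.32, 0.5],
    [1, -0.32, 0.5],
    [1, -0.32, 0.5],
    [0.5, -0.16, 0.5],
    [0, 0, 0.5],
    [0, 0, 0.2],
    [0, 0, 0],
  ],
  rotation=[
    [0, 0, 0],
    [0, 0, 0],
    [0, 0, 0],
    [0, 0, 0],
    [0, 0, 0],
    [0, 0, 0],
    [0, 0, 0],
    [0, 0, 0],
    [0, 0, 0],
  ],
  gripper=[-0.5, -0.5, -0.5, -0.5, -0.5, -0.5, -0.5, -0.5, -0.5],
)

```text
time: 2.0
position: [0.5628, -0.3075, 0.1682]
eef_rot: [-0.001, 0.995, 0.1, -0.001]
ft_force: [0.0, -0.2, 0.8]
opening: 0.755
grip_force: 0.0
```

```bash
python3 - <<'E'
from h import *
f=grab('wrist','w1');s=robot.read_state();print(s['time'],s['position'],s['eef_rot'],s['opening'],f['k1'])
im=f['frame'][:,:,::-1].copy()
print(proj(f,[.6083,-.2827,.030]))
cv2.imwrite('pics/w1.png',im)
E
```

```text
2.05 [ 0.56308708 -0.30774088  0.16928171] [-1.19562859e-04  9.94997893e-01  9.98955250e-02 -2.50433969e-04] 0.7508209301887234 0.004989687735649308
(np.float64(297.6870851277997), np.float64(145.22315135129043))
```

View pics/w1.png

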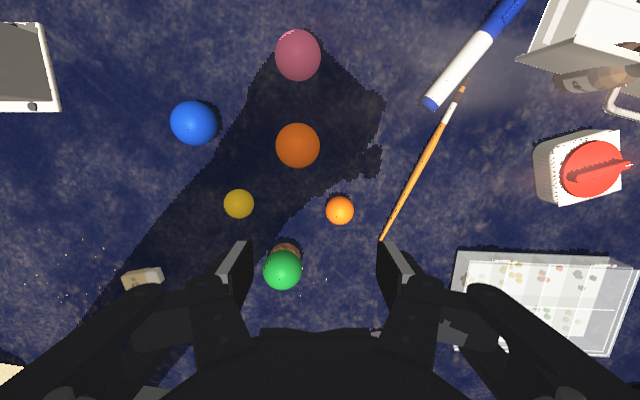

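The wrist view shows the large orange ball at (298,145), and the prediction was (297.7,145.2). That confirms the measurement, so I go down and grip.

Request:
move_arm(
  linear=[
    [0.82, -0.26, 0],
    [0.82, -0.26, 0.5],
    [0, 0, 1],
    [0, 0, 1],
    [0, 0, 1],
    [0, 0, 0.6],
    [0, 0, 0.44],
    [0, 0, 0],
    [0, 0, 0],
  ],
  rotation=[
    [0, 0, 0],
    [0, 0, 0],
    [0, 0, 0],
    [0, 0, 0],
    [0, 0, 0],
    [0, 0, 0],
    [0, 0, 0],
    [0, 0, 0],
    [0, 0, 0],
  ],
  gripper=[-0.5, -0.5, -0.5, -0.5, -0.5, -0.5, -0.5, -0.5, -0.5],
)

```text
time: 2.95
position: [0.6091, -0.2828, 0.0344]
eef_rot: [0.0, 0.995, 0.1, 0.001]
ft_force: [-0.1, -0.5, 0.6]
opening: 0.753
grip_force: 0.0
```

Request:
move_arm(
  linear=[
    [0, 0, 0],
    [0, 0, 0],
    [0, 0, 0],
    [0, 0, 0],
    [0, 0, 0],
    [0, 0, 0],
    [0, 0, 0],
    [0, 0, 0],
  ],
  rotation=[
    [0, 0, 0],
    [0, 0, 0],
    [0, 0, 0],
    [0, 0, 0],
    [0, 0, 0],
    [0, 0, 0],
    [0, 0, 0],
    [0, 0, 0],
  ],
  gripper=[0.5, 0.5, 0.5, 0.5, 0.5, 0.5, 0.5, 0.5],
  force=25,
)

```text
time: 3.75
position: [0.6094, -0.2825, 0.0347]
eef_rot: [0.001, 0.995, 0.1, 0.001]
ft_force: [-0.4, 1.8, 6.0]
opening: 0.446
grip_force: 24.6
```

Request:
move_arm(
  linear=[
    [0, 0, -1],
    [0, 0, -1],
    [0.14, -1, -0.9],
    [0.14, -1, -0.9],
    [0.14, -1, -0.9],
    [0.14, -1, -0.8],
    [0.14, -1, 0],
    [0.14, -1, 0],
    [0.14, -1, 0],
    [0.14, -1, 0],
  ],
  rotation=[
    [0, 0, 0],
    [0, 0, 0],
    [0, 0, 0],
    [0, 0, 0],
    [0, 0, 0],
    [0, 0, 0],
    [0, 0, 0],
    [0, 0, 0],
    [0, 0, 0],
    [0, 0, 0],
  ],
  gripper=[0.5, 0.5, 0.5, 0.5, 0.5, 0.5, 0.5, 0.5, 0.5, 0.5],
)

```text
time: 4.75
position: [0.5937, -0.0393, 0.1985]
eef_rot: [0.0, 0.995, 0.1, 0.0]
ft_force: [0.9, -0.0, 0.2]
opening: 0.447
grip_force: 25.4
```

Request:
move_arm(
  linear=[
    [0.14, -1, 0],
    [0.14, -1, 0],
    [0.14, -1, 0],
    [0.14, -1, 0],
    [0.14, -1, 0],
    [0.14, -1, 0],
    [0.14, -1, 0],
    [0, -0.5, 0],
    [0, 0, 0],
    [0, 0, 0],
  ],
  rotation=[
    [0, 0, 0],
    [0, 0, 0],
    [0, 0, 0],
    [0, 0, 0],
    [0, 0, 0],
    [0, 0, 0],
    [0, 0, 0],
    [0, 0, 0],
    [0, 0, 0],
    [0, 0, 0],
  ],
  gripper=[0.5, 0.5, 0.5, 0.5, 0.5, 0.5, 0.5, 0.5, 0.5, 0.5],
)

```text
time: 5.75
position: [0.5839, 0.1552, 0.1986]
eef_rot: [-0.011, 0.992, 0.125, -0.002]
ft_force: [-0.0, -0.4, 0.2]
opening: 0.448
grip_force: 25.4
```

```bash
python3 - <<'E'
from h import *
f=grab('wrist','w2');t=grab('top','t2');s=robot.read_state();print(s['time'],s['position'],s['eef_rot'],s['opening'],s['grip_force'])
c=np.array([.589,.159]);u=np.array([-.201,.980])
print([np.round(proj(f,[*(c+k*u),z])) for k,z in((0,.075),(.058,.056),(.107,.06))])
E
```

```text
5.85 [0.58394525 0.15501459 0.19861474] [-0.01112662  0.99208802  0.12504136 -0.00149132] 0.4483533570529183 25.38231074810028
[array([315., 196.]), array([255., 188.]), array([202., 186.])]
```

View pics/w2.png

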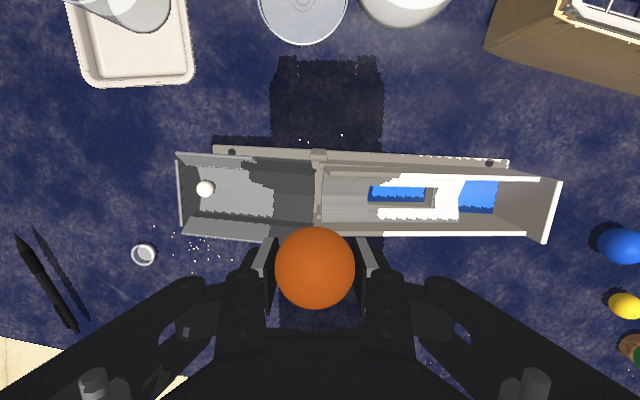

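The wrist view shows the tray from about x=180 to 318 px with the white ball at (205,188), where the projections put it. The ball is held centred at (315,268). The last joint is near its limit, so I turn the tool half round to the equivalent grasp.

Request:
move_arm(
  linear=[
    [0, 0, 0],
    [0, 0, 0],
    [0, 0, 0],
    [0, 0, 0],
    [0, 0, 0],
    [0, 0, 0],
    [0, 0, 0],
    [0, 0, 0],
    [0, 0, 0],
    [0, 0, 0],
  ],
  rotation=[
    [0, 0, -0.187],
    [0, 0, -0.187],
    [0, 0, -0.187],
    [0, 0, -0.187],
    [0, 0, -0.187],
    [0, 0, -0.187],
    [0, 0, -0.187],
    [0, 0, -0.187],
    [0, 0, -0.187],
    [0, 0, -0.187],
  ],
  gripper=[0.5, 0.5, 0.5, 0.5, 0.5, 0.5, 0.5, 0.5, 0.5, 0.5],
)

```text
time: 6.85
position: [0.5839, 0.1551, 0.1987]
eef_rot: [-0.009, 0.65, 0.76, 0.006]
ft_force: [-0.0, 0.4, -0.4]
opening: 0.447
grip_force: 25.4
```

Request:
move_arm(
  linear=[
    [0, 0, 0],
    [0, 0, 0],
    [0, 0, 0],
    [0, 0, 0],
    [0, 0, 0],
    [0, 0, 0],
    [0, 0, 0],
    [0, 0, 0],
    [0, 0, 0],
    [0, 0, 0],
  ],
  rotation=[
    [0, 0, -0.187],
    [0, 0, -0.187],
    [0, 0, -0.187],
    [0, 0, -0.187],
    [0, 0, -0.187],
    [0, 0, -0.187],
    [0, 0, -0.187],
    [0, 0, -0.187],
    [0, 0, -0.187],
    [0, 0, -0.187],
  ],
  gripper=[0.5, 0.5, 0.5, 0.5, 0.5, 0.5, 0.5, 0.5, 0.5, 0.5],
)

```text
time: 7.85
position: [0.5839, 0.1551, 0.1987]
eef_rot: [-0.003, -0.026, 1.0, 0.011]
ft_force: [-0.2, 0.0, -0.6]
opening: 0.451
grip_force: 25.4
```

```bash
cat >> h.py <<'E'
from scipy.spatial.transform import Rotation as Ro
def plan(target,yaw_y=None):
    s=robot.read_state();q=s['eef_rot'];R=Ro.from_quat([q[1],q[2],q[3],q[0]])
    print('t',s['time'],'pos',s['position'],'j',np.round(s['joint_positions'],2),'open',s['opening'],'grip',s['grip_force'],'F',s['ft_force'])
    Rt=R
    if yaw_y is not None:
        h=np.radians(yaw_y);y=np.array([np.cos(h),np.sin(h),0]);z=np.array([0,0,-1.]);Rt=Ro.from_matrix(np.c_[np.cross(y,z),y,z])
    print('rot units',(R.inv()*Rt).as_rotvec()/np.radians(45),'lin units after rot',Rt.inv().apply(np.array(target)-s['position'])/.03)
E
python3 -c "
from h import *
plan([.5785,.210,.20],101.5)"
```

```text
t 7.85 pos [0.58391852 0.15507215 0.19867099] j [0.25 0.2  0.21 1.57 0.02 0.2 ] open 0.4510207169251978 grip 25.390841960906982 F [-0.20597591  0.02058203 -0.61710946]
rot units [ 0.02843053 -0.00366325 -0.1884748 ] lin units after rot [-0.18803701  1.83018131 -0.04430018]
```

Request:
move_arm(
  linear=[
    [0, 0, 0],
    [-0.09, 0.92, 0],
    [-0.09, 0.92, 0],
    [0, 0, 0],
    [0, 0, 0.8],
    [0, 0, 0.8],
    [0, 0, 0.8],
    [0, 0, 0.6],
    [0, 0, 0.4],
    [0, 0, 0],
  ],
  rotation=[
    [0.028, -0.004, -0.188],
    [0, 0, 0],
    [0, 0, 0],
    [0, 0, 0],
    [0, 0, 0],
    [0, 0, 0],
    [0, 0, 0],
    [0, 0, 0],
    [0, 0, 0],
    [0, 0, 0],
  ],
  gripper=[0.5, 0.5, 0.5, 0.5, 0.5, 0.5, 0.5, 0.5, 0.5, 0.5],
)

```text
time: 8.85
position: [0.5778, 0.2101, 0.095]
eef_rot: [-0.001, -0.097, 0.995, -0.0]
ft_force: [-0.4, -0.6, -0.3]
opening: 0.45
grip_force: 25.4
```

```bash
python3 -c "
from h import *
plan([.5785,.210,.085],101.5)
s=grab('scene','s3');w=grab('wrist','w3')
a=cv2.resize(s['frame'][110:250,180:380,::-1],(800,560),interpolation=3)[:,:520]
b=cv2.resize(w['frame'][:,:,::-1],None,fx=.7,fy=.7)[:, 84:364]
cv2.imwrite('pics/c3.png',np.hstack([a,cv2.copyMakeBorder(b,0,280,0,0,0)]))"
```

```text
t 8.85 pos [0.57775281 0.21013561 0.09496151] j [0.35 0.24 0.05 1.38 0.   0.15] open 0.45042672603568856 grip 25.4238161444664 F [-0.39908452 -0.64607415 -0.30111635]
rot units [-6.84447859e-05 -3.27315682e-03 -7.83571249e-03] lin units after rot [-0.02350516 -0.00939503  0.33205045]
```

View pics/c3.png

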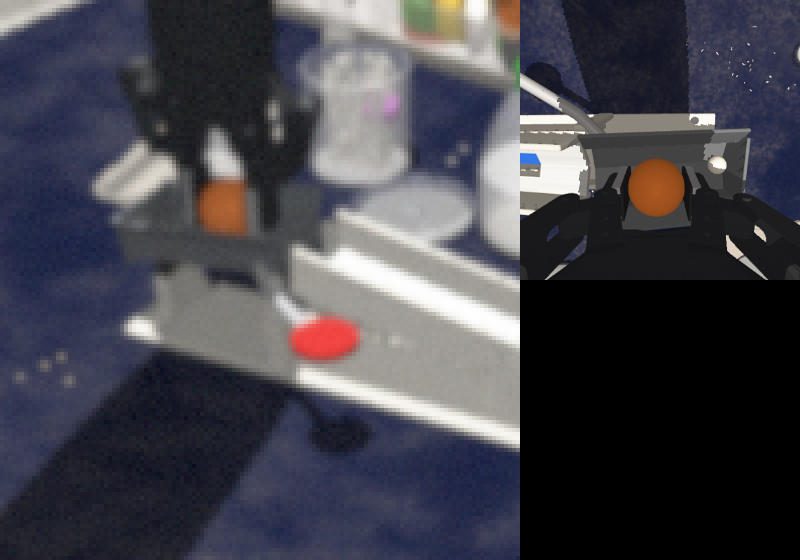

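The scene crop (left) shows the ball entering the tray with the fingers inside its length. The wrist crop (right) shows the white ball clear of the fingers at the back end, at (717,163). I lower the last millimetres.

Request:
move_arm(
  linear=[
    [0, 0, 0.1],
    [0, 0, 0.1],
    [0, 0, 0.1],
    [0, 0, 0],
    [0, 0, 0],
  ],
  rotation=[
    [0, 0, 0],
    [0, 0, 0],
    [0, 0, 0],
    [0, 0, 0],
    [0, 0, 0],
  ],
  gripper=[0.5, 0.5, 0.5, 0.5, 0.5],
)

```text
time: 9.45
position: [0.5783, 0.2112, 0.0876]
eef_rot: [-0.0, -0.098, 0.995, 0.0]
ft_force: [0.6, 0.2, 0.4]
opening: 0.451
grip_force: 25.4
```

Request:
move_arm(
  linear=[
    [0, 0, 0.07],
    [0, 0, 0.05],
    [0, 0, 0],
    [0, 0, 0],
  ],
  rotation=[
    [0, 0, 0],
    [0, 0, 0],
    [0, 0, 0],
    [0, 0, 0],
  ],
  gripper=[0.5, 0.5, 0.5, 0.5],
)

```text
time: 9.85
position: [0.5784, 0.2112, 0.0842]
eef_rot: [0.0, -0.098, 0.995, 0.0]
ft_force: [-1.0, 0.6, 2.1]
opening: 0.45
grip_force: 25.6
```

Request:
move_arm(
  linear=[
    [0, 0, 0],
    [0, 0, 0],
    [0, 0, 0],
    [0, 0, 0],
    [0, 0, -0.3],
    [0, 0, -0.5],
    [0, 0, -1],
    [0, 0, -1],
    [0, 0, -1],
    [0, 0, -0.5],
  ],
  rotation=[
    [0, 0, 0],
    [0, 0, 0],
    [0, 0, 0],
    [0, 0, 0],
    [0, 0, 0],
    [0, 0, 0],
    [0, 0, 0],
    [0, 0, 0],
    [0, 0, 0],
    [0, 0, 0],
  ],
  gripper=[-0.1, -0.15, -0.18, -0.18, -0.18, -0.18, -0.18, -0.18, -0.18, -0.18],
)

```text
time: 10.85
position: [0.579, 0.2113, 0.2178]
eef_rot: [0.002, -0.098, 0.995, 0.001]
ft_force: [-0.2, -0.4, -0.3]
opening: 0.589
grip_force: 0.0
```

```bash
python3 -c "
from h import *
plan([.5205,.079,.20],101.5)
w=grab('wrist','w4');t=grab('top','t4')
cv2.imwrite('pics/c4.png',np.hstack([w['frame'][:,80:480,::-1],cv2.resize(t['frame'][150:250,200:300,::-1],(400,400),interpolation=3)]))"
```

```text
t 10.85 pos [0.57898518 0.21130712 0.2177938 ] j [0.35 0.23 0.28 1.61 0.   0.15] open 0.5889648788292021 grip 0.0 F [-0.17937537 -0.38025737 -0.34038451]
rot units [ 0.00151662  0.0062212  -0.00670627] lin units after rot [ 2.78962899 -3.93303169  0.59312658]
```

View pics/c4.png

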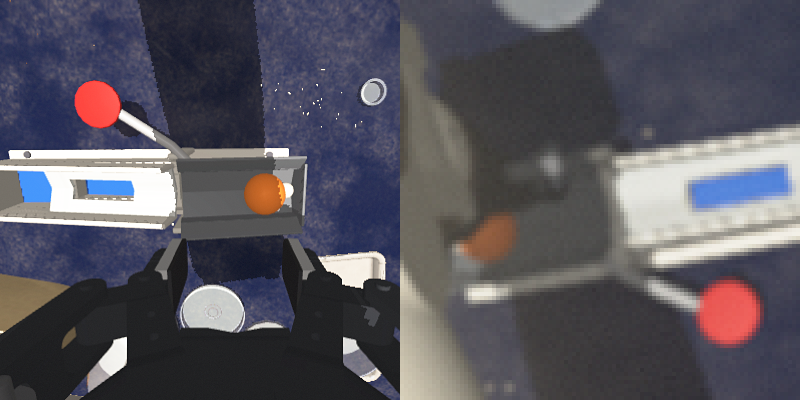

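The orange ball lies in the tray at (265,194), resting against the white ball at its back end. Now to the paddle.

Request:
move_arm(
  linear=[
    [0.7, -1, 0],
    [0.7, -1, 0],
    [0.7, -1, 0],
    [0.69, -0.93, 0],
    [0, 0, 0.8],
    [0, 0, 0.8],
    [0, 0, 0.8],
    [0, 0, 0.8],
    [0, 0, 0.2],
    [0, 0, 0],
  ],
  rotation=[
    [0, 0, 0],
    [0, 0, 0],
    [0, 0, 0],
    [0, 0, 0],
    [0, 0, 0],
    [0, 0, 0],
    [0, 0, 0],
    [0, 0, 0],
    [0, 0, 0],
    [0, 0, 0],
  ],
  gripper=[1, 1, 1, 1, 1, 1, 1, 1, 1, 1],
)

```text
time: 11.95
position: [0.5185, 0.0791, 0.1101]
eef_rot: [-0.001, -0.098, 0.995, 0.0]
ft_force: [-0.1, 0.9, 1.1]
opening: 0.004
grip_force: 0.0
```

```bash
python3 -c "
from h import *
plan([.5205,.079,.105],101.5)
s=grab('scene','s5');w=grab('wrist','w5')
a=cv2.resize(s['frame'][110:250,200:340,::-1],(400,400),interpolation=3)
cv2.imwrite('pics/c5.png',np.hstack([a,w['frame'][:,80:480,::-1]]))"
```

```text
t 11.95 pos [0.518458   0.07913628 0.11010343] j [ 0.15  0.02 -0.16  1.39  0.   -0.04] open 0.004235384339381837 grip 0.0 F [-0.09704247  0.89931166  1.06256413]
rot units [ 0.00070601 -0.00254348 -0.00664844] lin units after rot [-0.06579449 -0.0180217   0.17011439]
```

View pics/c5.png

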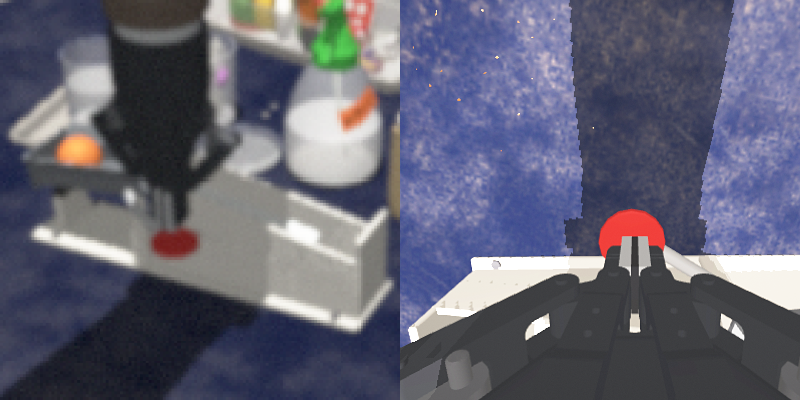

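The tips stand right above the red pad, the pad centred at (632,235). I press gently.

Request:
move_arm(
  linear=[
    [0.05, 0, 0.2],
    [0, 0, 0.2],
    [0, 0, 0.12],
    [0, 0, 0.12],
    [0, 0, 0.12],
    [0, 0, 0.12],
    [0, 0, 0.12],
    [0, 0, 0.12],
    [0, 0, 0.12],
    [0, 0, 0.1],
  ],
  rotation=[
    [0, 0, 0],
    [0, 0, 0],
    [0, 0, 0],
    [0, 0, 0],
    [0, 0, 0],
    [0, 0, 0],
    [0, 0, 0],
    [0, 0, 0],
    [0, 0, 0],
    [0, 0, 0],
  ],
  gripper=[1, 1, 1, 1, 1, 1, 1, 1, 1, 1],
)

```text
time: 13.05
position: [0.5177, 0.0795, 0.0706]
eef_rot: [0.0, -0.098, 0.995, 0.001]
ft_force: [-1.3, 0.9, 20.4]
opening: -0.0
grip_force: 9.3
```

Request:
move_arm(
  linear=[
    [0, 0, 0],
    [0, 0, 0],
    [0, 0, 0],
    [0, 0, 0],
    [0, 0, 0],
    [0, 0, 0],
    [0, 0, 0],
    [0, 0, 0],
    [0, 0, 0],
    [0, 0, 0],
  ],
  rotation=[
    [0, 0, 0],
    [0, 0, 0],
    [0, 0, 0],
    [0, 0, 0],
    [0, 0, 0],
    [0, 0, 0],
    [0, 0, 0],
    [0, 0, 0],
    [0, 0, 0],
    [0, 0, 0],
  ],
  gripper=[1, 1, 1, 1, 1, 1, 1, 1, 1, 1],
)

```text
time: 14.05
position: [0.5177, 0.0795, 0.071]
eef_rot: [0.0, -0.098, 0.995, 0.001]
ft_force: [-0.6, -0.2, 6.0]
opening: 0.001
grip_force: 2.7
```

```bash
python3 -c "
from h import *
plan([.5205,.079,.105],101.5)
s=grab('scene','s6');w=grab('top','t6')
a=cv2.resize(s['frame'][110:250,200:340,::-1],(400,400),interpolation=3)
b=cv2.resize(w['frame'][150:250,210:350,::-1],(400,286),interpolation=3)
cv2.imwrite('pics/c6.png',np.hstack([a,cv2.copyMakeBorder(b,0,114,0,0,0)]))"
```

```text
t 14.05 pos [0.51769821 0.07946344 0.07101775] j [ 0.15  0.03 -0.23  1.31  0.   -0.04] open 0.0013932303018911042 grip 2.668964090407826 F [-0.55494567 -0.16764966  6.02887855]
rot units [ 0.00183041  0.00058551 -0.00613347] lin units after rot [-0.08843834 -0.0337573  -1.1327418 ]
```

View pics/c6.png

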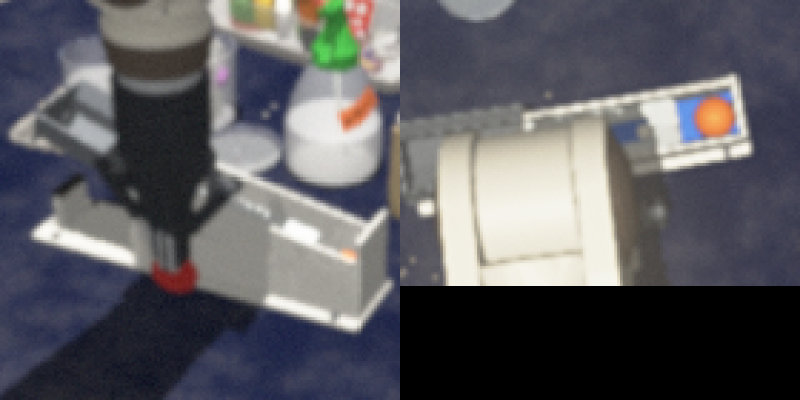

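The orange ball is already in the wide hole, at (714,118) in the right view. The force is only 6 N, so I push a little further to be sure of the stop.

Request:
move_arm(
  linear=[
    [0, 0, 0.08],
    [0, 0, 0.06],
    [0, 0, 0],
    [0, 0, 0],
  ],
  rotation=[
    [0, 0, 0],
    [0, 0, 0],
    [0, 0, 0],
    [0, 0, 0],
  ],
  gripper=[1, 1, 1, 1],
)

```text
time: 14.55
position: [0.518, 0.0796, 0.0702]
eef_rot: [0.001, -0.098, 0.995, 0.001]
ft_force: [-10.7, -1.2, 32.8]
opening: 0.001
grip_force: 14.6
```

Request:
move_arm(
  linear=[
    [0, 0, -0.1],
    [0, 0, 0],
    [0, 0, 0],
    [0, 0, -0.3],
    [0, 0, -0.4],
    [0, 0, -0.5],
    [0, 0, -1],
    [0, 0, -1],
    [0, 0, -1],
    [0.5, 0, -0.5],
  ],
  rotation=[
    [0, 0, 0],
    [0, 0, 0],
    [0, 0, 0],
    [0, 0, 0],
    [0, 0, 0],
    [0, 0, 0],
    [0, 0, 0],
    [0, 0, 0],
    [0, 0, 0],
    [0, 0, 0],
  ],
  gripper=[1, 1, 1, 1, 1, 1, 1, 1, 1, 1],
)

```text
time: 15.55
position: [0.5041, 0.0763, 0.2138]
eef_rot: [0.002, -0.098, 0.995, 0.0]
ft_force: [-0.8, 0.2, -0.4]
opening: 0.001
grip_force: 0.0
```

Request:
move_arm(
  linear=[
    [1, 0, 0],
    [1, 0, 0],
    [1, 0, 0],
    [0.5, 0, 0],
    [0, 0, 0],
    [0, 0, 0],
  ],
  rotation=[
    [0, 0, 0],
    [0, 0, 0],
    [0, 0, 0],
    [0, 0, 0],
    [0, 0, 0],
    [0, 0, 0],
  ],
  gripper=[1, 1, 1, 1, 1, 1],
)

```text
time: 16.15
position: [0.4004, 0.0557, 0.2114]
eef_rot: [0.001, -0.098, 0.995, 0.0]
ft_force: [-0.5, 0.0, 0.3]
opening: 0.0
grip_force: 0.0
```

```bash
python3 -c "
from h import *
plan([.5205,.079,.105],101.5)
s=grab('scene','s7');w=grab('top','t7')
a=cv2.resize(s['frame'][110:250,200:340,::-1],(400,400),interpolation=3)
b=cv2.resize(w['frame'][150:250,200:340,::-1],(800,571),interpolation=3)[:400,:]
cv2.imwrite('pics/c7.png',np.hstack([a,cv2.resize(w['frame'][150:250,240:340,::-1],(400,400),interpolation=3)]))"
```

```text
t 16.15 pos [0.40042867 0.05573001 0.21136547] j [ 0.14 -0.27 -0.23  1.61  0.   -0.06] open 1.7655503767638163e-05 grip 0.0 F [-0.47242378  0.00511968  0.25718021]
rot units [ 0.00062813  0.00208339 -0.00663962] lin units after rot [-4.07667192 -0.03785105  3.5455156 ]
```

View pics/c7.png

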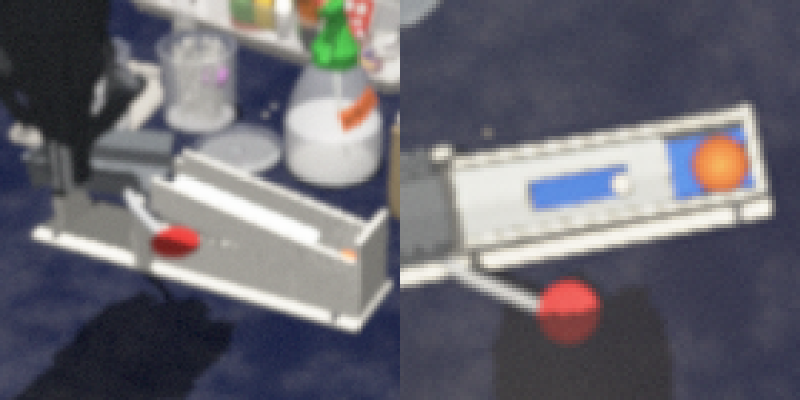

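The white ball lies at the low end of the narrow slot, at (622,184), and the orange ball is in the wide hole at (720,163). The paddle is back up and the arm is clear.

```bash
python3 -c "
from rig import robot
print(robot.job_done())"
```

```text
the job is handed in; nothing more can be done
None
```

The job is handed in at about 16 s: the last picture shows the white ball in the narrow slot, the orange ball in the wide hole, the paddle back up after being pressed to its stop, and the arm clear.

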